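# Steer the alignment laser into the ring target with the two mirror screws

## Robot

A 6-joint arm with a two-finger parallel gripper is mounted at the origin on a cart in front of the work surface, level with it; the furniture and walls round the work are solid. World frame = base frame: x ahead of the robot, y to its left, z up, the work surface at z = 0. Lengths are in m, angles in rad, forces in N, time in s.
With the tool pointing down it reaches from about 0.4 to 0.825 m from the base axis. Payload 7 kg.
Tool frame: the origin (TCP) lies at the very end of the fingers, on their centre line; the grasp point (between the pads) lies 19 mm behind it; z points along the fingers, y is the direction in which the jaws open and shut (so a half turn about z gives the same grasp; the last joint's range is limited). The gripper opens to 88 mm and grips with 3 to 60 N. Pads are 19 mm wide; open, the fingers measure 130 mm over their backs; the gripper's body (78 mm by 193 mm) begins 47 mm behind the grasp point.
Start: joints at [-0.895, 0.359, 0.012, 0, -1.224, -0.288], TCP at [0.255, -0.625, 0.227] pointing down, gripper open.
Joint ranges: [-3.07, 3.07], [-1.43, 2.12], [-1.02, 1.25], [-3.03, 1.67], [-3.05, -0], [-3.03, 3.03]. Speed limits (rad/s): [2.39, 2.39, 3.01, 3.14, 3.14, 3.14].

## Interface

Orientations are given as [roll, pitch, yaw] about the fixed x, y, z axes, in that order (R = Rz(yaw) Ry(pitch) Rx(roll)).
In Python, from station import arm gives the robot as it stands.
- The arm moves only by the shell command python3 -m inch 'ROWS' [FORCE]. ROWS is text: rows parted by semicolons, each of 7 numbers parted by spaces: the closure, from 0 (fully open) to 1 (shut), then the shift along the tool's x, y, z each as a share of 300 mm, from -1 to 1, then the turn, a rotation vector about the tool's x, y, z each as a share of 60 degrees, from -1 to 1. In form: grip tx ty tz rx ry rz; .... A call has 1 to 12 rows; each row is the pose to reach, as a shift and turn from the pose commanded when the call began, along the tool's axes at that moment; what a row does not reach only later rows make up. A row lasts 1/10 s, in which the tool goes at most 50 mm and 8.59 degrees, less where a joint would pass 70% of its speed; a pose out of reach is approached as far as the arm can. A call with a number of a shift or a turn outside -1 to 1 is refused whole. A call with a gripper value outside its range is refused whole. The fingers move at their own pace and stop on an object; FORCE is the grip in N (left out, the last holds). Time passes only in rows, so rows that repeat a pose let the fingers close. It gives the time, the measured TCP pose, the force and the opening at its end, in the units of the state.
- arm.get_state(): the state, without advancing time (a new reading comes with each control period).
- arm.grab_frame(name): name is "side" or "top" or "wrist"; returns a dict with "img" (420x560x3 uint8, red, green, blue), "range_z" (420x560 float32, m along the optical axis (not along the pixel's ray), 0 where there is no reading), "fx", "fy", "cx", "cy" (pixels), "extrinsics" (4x4, takes a point from world to camera coordinates); the wrist camera has in their place "tool_from_camera" (4x4, takes a point from camera to tool coordinates, whose origin is the TCP and whose axes are the flange's). Camera axes: x right, y up, looking along -z (the intrinsics and any distortion apply to the point x, -y, -z); pixel columns grow to the right and rows downward; lengths in m; the calibration is good to about 2 mm. A picture is of the moment at which its call begins: read the wrist's pose just before it.
- arm.job_done(): hands the job in, once; it reports no verdict.
The state is a dict: "t": time; "q": joint angles; "qd": joint speeds; "joint_efforts": joint torques, N m; "eef_pos": TCP position; "ee_rot": TCP orientation; "force": force on the tool from outside, world axes, zero at the start; "moment": the same for the moment, N m; "width": finger opening in m.
Only numpy, scipy, OpenCV 4.12 (cv2) and the standard library are available. Lean on these libraries where they do the work, as an engineer would, in place of code of your own. Each camera call takes 0.05 s, during which the arm holds its last target.

## Task

The folding mirror of the laser alignment jig has been knocked out of line. Turn its two T-handled adjusting screws until the red laser spot on the white screen lies wholly inside the opening of the ring-shaped magnet target (not on the plain round button magnet), and leave it there. Do not touch the mirror or its plate, and leave the tools around the jig where they are.

Things in the scene. Friction and masses are not known exactly. Their poses are not given: they have to be found in the camera images.
- jig: Laser alignment jig, fixed to the bench: an L of aluminium rail (40 mm wide, 20 high), mirror mount on the corner, laser tube on the left arm (to y=256, 93 mm high), white screen at the far end. Origin on the bench under the middle of the mount; x along the rail to the screen, y along the rail to the laser (roughly the robot's left), z up.
- mount_top (a point): Middle of the mirror mount's top face, 120 mm above the bench, over the jig's origin, axes as the jig. The mount is a block 126 mm wide and about 50 mm deep, standing diagonally: its mirror looks along the jig's (+x,+y) diagonal; the two T-handled screws stand upright in the rear half of its top, 96 mm apart.
- screen_middle (a point): Middle of the screen's white face, which looks back to the mount and the robot: a plate 190 mm wide, 20 to 150 mm above the bench, 250 mm ahead of the jig's origin. Axes as the jig.
- tilt_screw (a joint): Turn of the tilt screw (the nearer, left one, at x=-47, y=+21 mm in the jig frame), rad from its start, positive = clockwise seen from above, stops at -2.7 and 2.7. Each rad clockwise raises the spot 14 mm, without moving it sideways. Stays where it is left; takes 0.05 N m (2.5 N pushed 20 mm from the axis).
- pan_screw (a joint): Turn of the pan screw (the farther, right one, at x=+21, y=-47 mm in the jig frame), rad from its start, positive = clockwise seen from above, stops at -2.7 and 2.7. Each rad clockwise moves the spot 16 mm to the left (the jig's +y), without moving it up or down. Stays where it is left, as stiff as the tilt screw.
- tilt_screw_bar (a point): Middle of the tilt screw's T-bar, on the screw's upright axis, 154 mm above the bench. The level bar is 8 mm thick, 52 mm long plus a 13 mm ball at each end (65 mm in all) and lies along this point's y axis, turning with the screw. In its middle a hub of 17 mm diameter, 147 to 161 mm high; round the stem a 21 mm bushing up to 129 mm, elsewhere 30 mm free under the bar.
- pan_screw_bar (a point): Middle of the pan screw's T-bar, same shape and axes as the tilt screw's, also 154 mm above the bench.
- spot (a point): Centre of the red laser spot, 8 mm across, on the screen's white face. Moves in the plane of the screen only.
- ring_target: Ring-shaped dark steel magnet stuck flat on the screen, 2.4 mm thick: opening 22 mm, outer diameter 34 mm, with four short ticks outside. Fixed. Left or right half of the screen. Its origin is on the screen's face in the middle of the opening, its x axis points into the screen.
- ring_centre (a point): Centre of the ring target's opening, in the plane of the spot.
- mirror_plate: Front plate of the mount with the round mirror (64 mm), 126 x 88 mm, 32 to 120 mm high, on the side that looks along the jig's (+x,+y) diagonal. Origin at the middle of its rear face, x axis out of the mirror. Must not be touched.
- button_magnet: Plain dark round button magnet, 33 mm across, 3 mm thick, no hole, on the other half of the screen at a similar height to the ring. Not the target. Origin on the screen's face at its middle.
- spring_tin: Round metal tin, 60 mm across, 24 mm high, right of the rail. Bystander. Origin under its middle.
- setup_block: Grey steel block with four holes, 50x50x25 mm, right of the mount. Bystander. Origin under its middle.
- driver_fine: Small screwdriver, 116 mm long, between the rails. Bystander. Origin at its underside's middle.
- loupe: Black eye loupe, 34 mm across, 30 mm high, left of the screen. Bystander. Origin under its middle.

How it is judged:
By the outcome, as a careful person would: the job done as asked, in the order asked, and still so for the second after the job is handed in, with the robot touching nothing.
It also fails if it takes over 72 s, if anything falls off the work surface, if the arm or the gripper's body presses on something with over 40 N, if the wrist force passes 120 N, or if a joint passes its speed limit or range.

## Working session

There is one attempt and no reset: what is moved stays moved. The work goes in short steps, Python scripts to look and compute and a shell command to move; the robot and the scene stay as the last step left them, time stands still between calls to the robot, and variables do not carry over. Pictures are saved under pics/ and viewed, and the job is handed in when it is done.

```bash
mkdir -p pics; ls; python3 - <<'E'
from station import arm
import cv2,numpy as np
s=arm.get_state();print({k:np.round(v,3) for k,v in s.items()})
for n in("side","top","wrist"):
    f=arm.grab_frame(n);cv2.imwrite(f"pics/{n}0.png",f["img"][:,:,::-1])
    print(n,f["fx"],f["fy"],f["cx"],f["cy"],[k for k in f]);print(np.round(f.get("extrinsics",f.get("tool_from_camera")),3))
E
```

```text
pics
{'t': np.float64(0.0), 'q': array([-0.895,  0.359,  0.011, -0.   , -1.224, -0.288]), 'qd': array([0.002, 0.002, 0.001, 0.   , 0.   , 0.001]), 'joint_efforts': array([-0.0000e+00, -5.8272e+01,  2.9303e+01,  6.9970e+00,  7.0000e-03,
       -0.0000e+00]), 'eef_pos': array([ 0.255, -0.624,  0.226]), 'ee_rot': array([ 3.14 , -0.   , -2.754]), 'force': array([0.295, 0.768, 0.785]), 'moment': array([ 0.01 , -0.025, -0.003]), 'width': np.float64(0.087)}
side 478.5425462923122 478.5425462923122 280.5299364610496 212.2233485458246 ['img', 'range_z', 'fx', 'fy', 'cx', 'cy', 'extrinsics']
[[-0.927 -0.376  0.007  0.584]
 [ 0.149 -0.349  0.925 -0.188]
 [-0.345  0.858  0.379 -0.748]
 [ 0.     0.     0.     1.   ]]
top 506.0217626360671 506.0217626360671 282.38787289637446 206.0863960465985 ['img', 'range_z', 'fx', 'fy', 'cx', 'cy', 'extrinsics']
[[ 0.019 -1.    -0.021  0.011]
 [ 0.992  0.016  0.127 -0.628]
 [-0.126 -0.023  0.992 -1.104]
 [ 0.     0.     0.     1.   ]]
wrist 332.1980111748313 332.1980111748313 276.75106897945454 208.22385484223955 ['img', 'range_z', 'fx', 'fy', 'cx', 'cy', 'tool_from_camera']
[[-0.001  0.964  0.267  0.072]
 [ 1.     0.001 -0.    -0.001]
 [-0.     0.267 -0.964 -0.159]
 [ 0.     0.     0.     1.   ]]
```

View pics/side0.png

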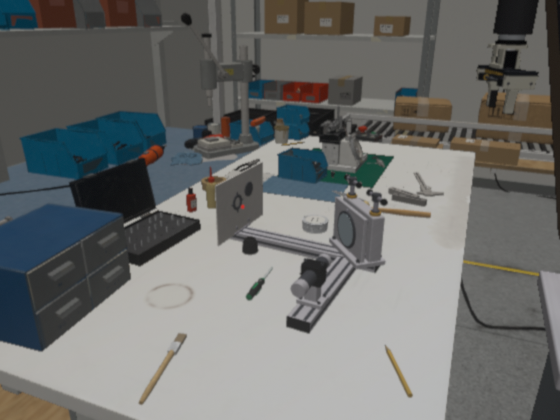

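View pics/top0.png

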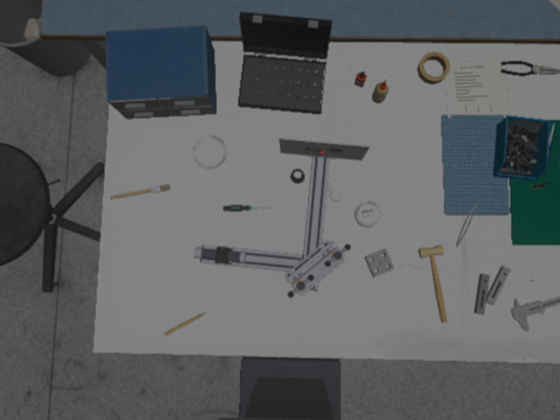

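View pics/wrist0.png

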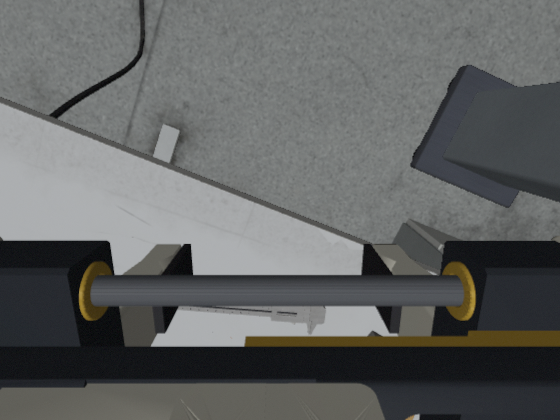

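```bash
python3 - <<'E'
import cv2
a=cv2.imread("pics/side0.png");b=cv2.imread("pics/top0.png")
cv2.imwrite("pics/s1.png",cv2.resize(a[150:330,200:420],None,fx=3.6,fy=3.3,interpolation=cv2.INTER_CUBIC)[:600])
cv2.imwrite("pics/t1.png",cv2.resize(b[230:310,270:370],None,fx=7,fy=7,interpolation=cv2.INTER_CUBIC))
cv2.imwrite("pics/s2.png",cv2.resize(a[155:245,205:275],None,fx=6.5,fy=6.5,interpolation=cv2.INTER_CUBIC))
E
```

```text
(no output)
```

View pics/s1.png

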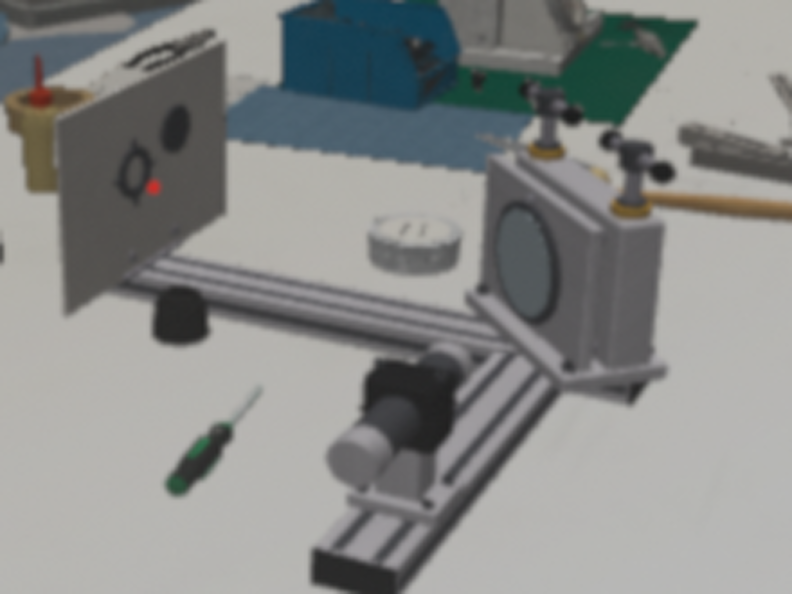

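View pics/t1.png

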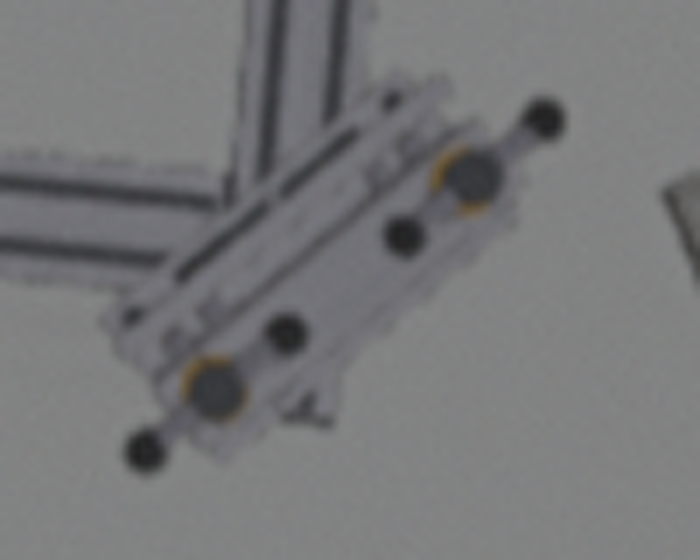

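View pics/s2.png

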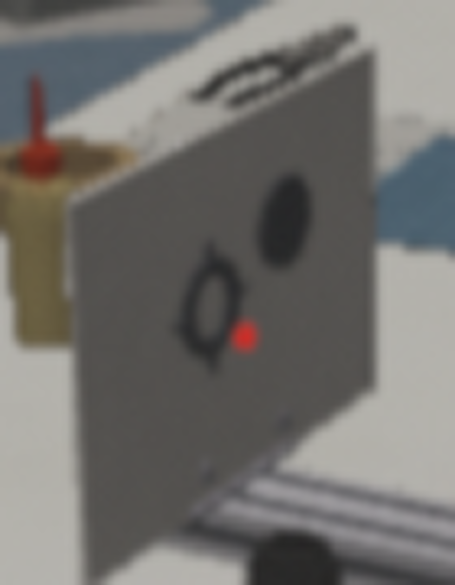

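```bash
cat > h.py <<'E'
from station import arm
import numpy as np,cv2
def ray(f,u,v):
    E=f["extrinsics"];R=E[:3,:3];t=E[:3,3]
    d=np.array([(u-f["cx"])/f["fx"],-(v-f["cy"])/f["fy"],-1.])
    return -R.T@t,R.T@d
def atz(f,u,v,z):
    o,d=ray(f,u,v);return o+d*(z-o[2])/d[2]
def proj(f,p):
    c=f["extrinsics"][:3,:3]@p+f["extrinsics"][:3,3]
    return f["cx"]+f["fx"]*c[0]/-c[2], f["cy"]-f["fy"]*c[1]/-c[2]
E
python3 - <<'E'
from h import *
f=arm.grab_frame("top");s=arm.grab_frame("side")
P={}
for n,u,v,z in [("panhub",337.4,255.4,.161),("pb1",347.7,247.2,.154),("pb2",327.8,263.7,.154),("tilthub",300.8,285.6,.161),("tb1",310.9,277.6,.154),("tb2",290.8,294.4,.154)]:
    P[n]=atz(f,u,v,z);print(n,P[n].round(4), f["range_z"][int(v),int(u)])
pan=(P["pb1"]+P["pb2"])/2;til=(P["tb1"]+P["tb2"])/2
pan=(pan+P["panhub"])/2;til=(til+P["tilthub"])/2
d=(pan-til)[:2];print("dist",np.linalg.norm(d),"ball",np.linalg.norm(P["pb1"]-P["pb2"]),np.linalg.norm(P["tb1"]-P["tb2"]))
# jig frame: pan-tilt = (68,-68)
yaw=np.arctan2(d[1],d[0])+np.pi/4
R=np.array([[np.cos(yaw),-np.sin(yaw)],[np.sin(yaw),np.cos(yaw)]])
o=(pan+til)[:2]/2-R@np.array([-.013,-.013])
print("yaw",np.degrees(yaw),"origin",o)
for n in("pb","tb"):
    e=P[n+"1"]-P[n+"2"];print("bar dir deg",np.degrees(np.arctan2(e[1],e[0])))
nrm=np.array([*R[:,0],0]);p0=np.array([*(o+R@[.25,0]),0])
for n,u,v in[("ring",237.5,202.4),("spot",242.7,206.8),("button",248.8,189),("tl",205+75/6.5,155+200/6.5),("tr",205+372/6.5,155+52/6.5),("bl",205+85/6.5,155+580/6.5),("br",205+372/6.5,155+388/6.5)]:
    oo,dd=ray(s,u,v);k=nrm@(p0-oo)/(nrm@dd);X=oo+k*dd
    print(n,"jig y,z",(R[:,1]@(X[:2]-o)).round(4),X[2].round(4),"rz",s["range_z"][int(v),int(u)],k)
print(proj(f,np.array([*o,.12])),arm.get_state()["t"])
E
```

```text
panhub [ 0.5148 -0.0916  0.161 ] 1.004237
pb1 [ 0.5318 -0.1128  0.154 ] 1.0080141
pb2 [ 0.4981 -0.0732  0.154 ] 1.0116969
tilthub [ 0.454  -0.0197  0.161 ] 1.0029953
tb1 [ 0.4699 -0.0397  0.154 ] 1.0046657
tb2 [ 4.361e-01 -2.000e-04  1.540e-01] 0.99918765
dist 0.09498909807609943 ball 0.05199174523190402 0.05204908081932874
yaw -4.738784424716023 origin [ 0.4981956  -0.04416981]
bar dir deg -49.6520945664547
bar dir deg -49.427572938894244
ring jig y,z 0.0176 0.0876 rz 1.0100545 1.0139363222512872
spot jig y,z -0.0029 0.0704 rz 1.0297327 1.0374907588523772
button jig y,z -0.0302 0.1027 rz 1.0376531 1.0477588300953113
tl jig y,z 0.0921 0.1476 rz 0.9275684 0.9296224211986696
tr jig y,z -0.0917 0.1458 rz 1.084313 1.0823015309392987
bl jig y,z 0.0961 0.0232 rz 0.97307193 0.9735127448003594
br jig y,z -0.0899 0.0199 rz 1.1289809 1.128554599280859
(np.float64(312.64715728683), np.float64(263.618977778665)) 0.25
```

```bash
R="";python3 -m inch '0 -.737 .657 0 0 0 -.9;0 -.737 .657 0 0 0 -.9;0 -.737 .657 0 0 0 -.9;0 -.737 .657 0 0 0 -.9;0 -.737 .657 0 0 0 -.9;0 -.737 .657 0 0 0 -.9;0 -.737 .657 0 0 0 -.9;0 -.737 .657 0 0 0 -.9;0 -.737 .657 0 0 0 -.9;0 -.737 .657 0 0 0 -.9'
cat >> h.py <<'E'
from scipy.spatial.transform import Rotation as Rot
def need(target,yawdeg):
    s=arm.get_state();R=Rot.from_euler('xyz',s["ee_rot"])
    Rt=Rot.from_euler('xyz',[np.pi,0,np.radians(yawdeg)])
    print("t",s["t"],"q",np.round(s["q"],2),"pos",np.round(s["eef_pos"],4),"rpy",np.degrees(s["ee_rot"]).round(1),"F",np.round(s["force"],1),"w",s["width"])
    print("shift",np.round(R.inv().apply(np.array(target)-s["eef_pos"])/.3,4),"turn",np.round(np.degrees((R.inv()*Rt).as_rotvec())/60,4))
E
python3 -c "
from h import *
need([.515,-.0925,.227],-49.5)"
```

```text
t: 1.25
eef_pos: [0.3849, -0.3594, 0.2264]
ee_rot: [3.141, 0.0, -1.814]
force: [0.3, 0.1, 0.4]
width: 0.0877
t 1.25 q [-0.38  0.11 -0.31 -0.   -1.14  0.14] pos [ 0.3849 -0.3594  0.2264] rpy [ 180.     0.  -103.9] F [0.3 0.1 0.4] w 0.08771682351022159
shift [-0.968  -0.2067 -0.002 ] turn [ 3.000e-04  2.000e-04 -9.072e-01]
```

```bash
python3 -m inch '.4 -.968 -.207 0 0 0 -.907;.4 -.968 -.207 0 0 0 -.907;.4 -.968 -.207 0 0 0 -.907;.4 -.968 -.207 0 0 0 -.907;.4 -.968 -.207 0 0 0 -.907;.4 -.968 -.207 0 0 0 -.907;.4 -.968 -.207 0 0 0 -.907;.4 -.968 -.207 0 0 0 -.907;.4 -.968 -.207 0 0 0 -.907;.4 -.968 -.207 0 0 0 -.907;.4 -.968 -.207 0 0 0 -.907'
python3 -c "
from h import *
need([.515,-.0925,.136],-49.5)
f=arm.grab_frame('wrist');cv2.imwrite('pics/w2.png',f['img'][:,:,::-1])"
```

```text
t: 2.35
eef_pos: [0.5145, -0.0926, 0.2266]
ee_rot: [-3.142, -0.0, -0.864]
force: [-0.1, 0.1, 0.4]
width: 0.0529
t 2.35 q [ 0.2   0.11 -0.32  0.   -1.14  0.51] pos [ 0.5145 -0.0926  0.2266] rpy [-180.    -0.   -49.5] F [-0.1  0.1  0.4] w 0.052877920629898094
shift [ 0.0007 -0.0014  0.3021] turn [-0.     -0.0001 -0.0004]
```

View pics/w2.png

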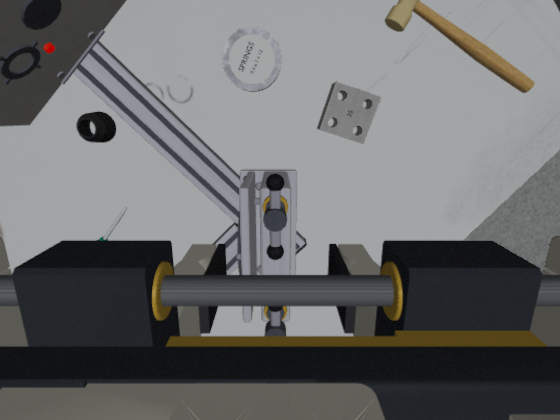

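```bash
cat >> h.py <<'E'
def wproj(f,s,p):
    R=Rot.from_euler('xyz',s["ee_rot"]).as_matrix()
    t=R.T@(np.array(p)-s["eef_pos"]);T=f["tool_from_camera"]
    c=T[:3,:3].T@(t-T[:3,3]);return f["cx"]+f["fx"]*c[0]/-c[2],f["cy"]-f["fy"]*c[1]/-c[2]
E
python3 -c "
from h import *
s=arm.get_state();f=arm.grab_frame('wrist')
print(wproj(f,s,[.5148,-.0922,.161]),wproj(f,s,[.4536,-.0198,.161]),wproj(f,s,[.5318,-.1128,.154]),wproj(f,s,[.4699,-.0397,.154]))"
```

```text
(np.float64(276.45645434187657), np.float64(222.5669196772975)) (np.float64(276.0054970788968), np.float64(337.2548297059823)) (np.float64(277.0419429120094), np.float64(183.6414215510479)) (np.float64(276.63352012088006), np.float64(303.4312965921393))
```

```bash
python3 -m inch '.4 .003 0 .1 0 0 0;.4 .003 0 .2 0 0 0;.4 .003 0 .25 0 0 0;.4 .003 0 .3 0 0 0;.4 .003 0 .3 0 0 0;.4 .003 0 .3 0 0 0'
python3 -m inch '1 0 0 0 0 0 0;1 0 0 0 0 0 0;1 0 0 0 0 0 0;1 0 0 0 0 0 0;1 0 0 0 0 0 0;1 0 0 0 0 0 0;1 0 0 0 0 0 0;1 0 0 0 0 0 0' 25
python3 -c "
from h import *
need([.515,-.0925,.136],-49.5)
f=arm.grab_frame('wrist');cv2.imwrite('pics/w3.png',f['img'][:,:,::-1])"
```

```text
t: 3.05
eef_pos: [0.5156, -0.0925, 0.1369]
ee_rot: [3.141, -0.0, -0.862]
force: [-0.3, -0.1, -0.1]
width: 0.0526
t: 3.85
eef_pos: [0.5158, -0.092, 0.1368]
ee_rot: [-3.141, -0.0, -0.861]
force: [1.0, 3.3, 1.2]
width: 0.016
t 3.85 q [ 0.2   0.19 -0.44 -0.   -0.94  0.51] pos [ 0.5158 -0.092   0.1368] rpy [-180.    -0.   -49.4] F [1.  3.3 1.2] w 0.01600611394446635
shift [-0.0005  0.0032  0.0025] turn [-0.0007 -0.0003  0.0025]
```

View pics/w3.png

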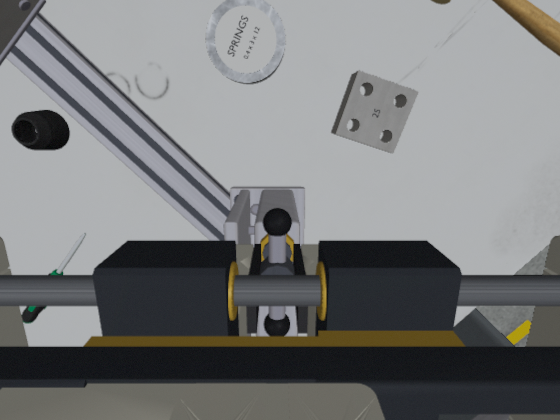

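```bash
python3 -m inch '1 0 0 0 0 0 .1;1 0 0 0 0 0 .2;1 0 0 0 0 0 .3;1 0 0 0 0 0 .4;1 0 0 0 0 0 .5;1 0 0 0 0 0 .6;1 0 0 0 0 0 .7;1 0 0 0 0 0 .7;1 0 0 0 0 0 .7'
cat > look.py <<'E'
import sys
from h import *
f=arm.grab_frame('side');n=sys.argv[1]
s=arm.get_state();print(s["t"],np.round(s["q"],2),s["width"],np.round(s["force"],1),np.round(s["moment"],2))
im=f["img"].astype(int);w=np.clip(im[150:250,200:280,0]-im[150:250,200:280,1:].max(2)-40,0,None)
w[:, :15]=0
n_,lab,st,ce=cv2.connectedComponentsWithStats((w>0).astype(np.uint8))
o=np.array([0.4982,-0.0442]);a=np.radians(-4.739);ex=np.array([np.cos(a),np.sin(a),0]);ey=np.array([-np.sin(a),np.cos(a)])
for i in range(1,n_):
    u,v=ce[i]+[200,150];oo,d=ray(f,u,v);k=ex@(np.array([*(o+.25*ex[:2]),0])-oo)/(ex@d);X=oo+k*d
    print("red",u.round(1),v.round(1),st[i][4],"y,z mm",(1000*ey@(X[:2]-o)).round(1),(1000*X[2]).round(1))
cv2.imwrite(f'pics/{n}.png',cv2.resize(f['img'][150:245,200:280,::-1],None,fx=6,fy=6,interpolation=cv2.INTER_CUBIC))
E
python3 look.py s4
```

```text
t: 4.8
eef_pos: [0.5163, -0.0919, 0.1368]
ee_rot: [-3.14, 0.0, -1.591]
force: [2.7, 4.2, 0.7]
width: 0.0162
4.85 [ 0.2   0.19 -0.44 -0.   -0.94 -0.22] 0.015684023964258473 [2.8 4.3 0.5] [ 1.57 -1.11 -0.05]
red 239.6 208.2 16 y,z mm 9.8 71.6
```

View pics/s4.png

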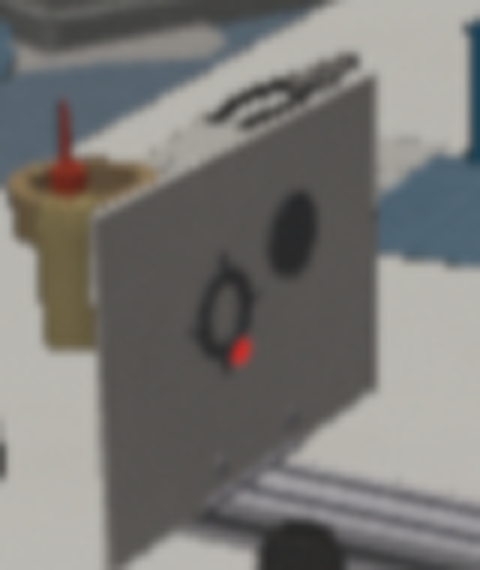

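```bash
python3 -m inch '1 0 0 0 0 0 .1;1 0 0 0 0 0 .2;1 0 0 0 0 0 .3;1 0 0 0 0 0 .4;1 0 0 0 0 0 .47;1 0 0 0 0 0 .47;1 0 0 0 0 0 .47'
python3 look.py s5
```

```text
t: 5.55
eef_pos: [0.5165, -0.0919, 0.1368]
ee_rot: [-3.14, 0.001, -2.083]
force: [5.5, 2.1, -0.8]
width: 0.016
5.6 [ 0.2   0.19 -0.44  0.   -0.93 -0.71] 0.015738459452195153 [ 5.5  3.5 -1.3] [ 1.25 -1.56 -0.  ]
red 237.6 209.6 15 y,z mm 18.1 71.3
```

View pics/s5.png

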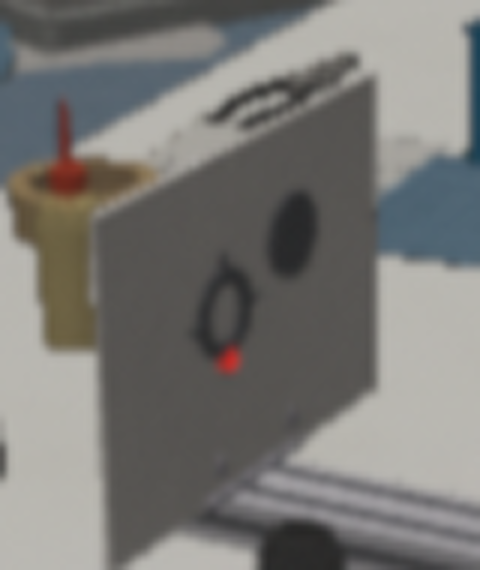

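```bash
python3 -m inch '.4 0 0 0 0 0 0;.4 0 0 0 0 0 0;.4 0 0 0 0 0 0;.4 0 0 0 0 0 0;.4 0 0 -.1 0 0 0;.4 0 0 -.2 0 0 0;.4 0 0 -.3 0 0 0;.4 0 0 -.3 0 0 0'
python3 look.py s6
python3 -c "
from h import *
need([.454,-.0200,.227],-49.5)"
```

```text
t: 6.4
eef_pos: [0.5175, -0.0925, 0.2309]
ee_rot: [-3.136, 0.003, -2.086]
force: [0.3, 0.2, -0.7]
width: 0.0526
6.45 [ 0.2   0.11 -0.32  0.   -1.14 -0.71] 0.05241281655369202 [-0.2 -0.2 -1. ] [-0.01  0.08 -0.04]
red 237.6 209.6 15 y,z mm 18.1 71.3
t 6.45 q [ 0.2   0.11 -0.32  0.   -1.14 -0.71] pos [ 0.5164 -0.0923  0.2286] rpy [-1.798e+02  1.000e-01 -1.195e+02] F [-0.2 -0.2 -1. ] w 0.05241281655369202
shift [-0.1071  0.2996  0.0045] turn [-0.0039  0.     -1.1672]
```

```bash
python3 -m inch '.4 -.107 .3 0 0 0 -.9;.4 -.107 .3 0 0 0 -.9;.4 -.107 .3 0 0 0 -.9;.4 -.107 .3 0 0 0 -.9;.4 -.107 .3 0 0 0 -.9;.4 -.107 .3 0 0 0 -.9;.4 -.107 .3 0 0 0 -.9;.4 -.107 .3 0 0 0 -.9;.4 -.107 .3 0 0 0 -.9'
python3 -m inch '.4 0 0 0 0 0 -.267;.4 0 0 0 0 0 -.267;.4 0 0 0 0 0 -.267;.4 0 0 0 0 0 -.267'
python3 -c "
from h import *
need([.454,-.0200,.137],-49.5)
f=arm.grab_frame('wrist');cv2.imwrite('pics/w7.png',f['img'][:,:,::-1])"
```

```text
t: 7.35
eef_pos: [0.4525, -0.0201, 0.2259]
ee_rot: [3.14, 0.0, -1.146]
force: [0.6, -0.6, 0.3]
width: 0.0525
t: 7.75
eef_pos: [0.4529, -0.02, 0.2264]
ee_rot: [3.141, 0.0, -0.869]
force: [0.2, -0.2, 0.0]
width: 0.0524
t 7.75 q [ 0.39 -0.02 -0.45 -0.   -1.13  0.31] pos [ 0.4529 -0.02    0.2264] rpy [180.    0.  -49.8] F [ 0.2 -0.2  0. ] w 0.05235438395982288
shift [ 0.0025 -0.0029  0.2978] turn [ 0.0003  0.0002 -0.0051]
```

View pics/w7.png

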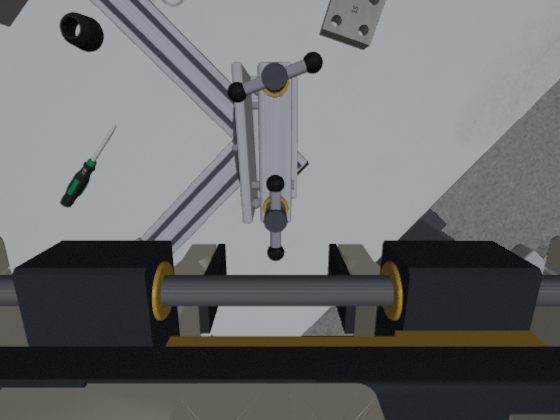

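```bash
python3 -m inch '.4 .004 -.001 .1 0 0 0;.4 .004 -.001 .2 0 0 0;.4 .004 -.001 .25 0 0 0;.4 .004 -.001 .3 0 0 0;.4 .004 -.001 .3 0 0 0;.4 .004 -.001 .3 0 0 0'
python3 -m inch '1 0 0 0 0 0 0;1 0 0 0 0 0 0;1 0 0 0 0 0 0;1 0 0 0 0 0 0;1 0 0 0 0 0 0;1 0 0 0 0 0 0;1 0 0 0 0 0 0;1 0 0 0 0 0 0' 25
python3 -m inch '1 0 0 0 0 0 .1;1 0 0 0 0 0 .2;1 0 0 0 0 0 .3;1 0 0 0 0 0 .4;1 0 0 0 0 0 .5;1 0 0 0 0 0 .6;1 0 0 0 0 0 .7;1 0 0 0 0 0 .7;1 0 0 0 0 0 .7'
python3 look.py s8
```

```text
t: 8.4
eef_pos: [0.4541, -0.0207, 0.1368]
ee_rot: [3.141, -0.0, -0.866]
force: [0.1, -0.0, 0.9]
width: 0.0529
t: 9.2
eef_pos: [0.4546, -0.0202, 0.1368]
ee_rot: [-3.14, -0.0, -0.864]
force: [1.4, 2.5, 0.3]
width: 0.016
t: 10.1
eef_pos: [0.454, -0.0205, 0.1367]
ee_rot: [-3.142, 0.0, -1.595]
force: [-2.4, 5.4, 4.5]
width: 0.016
10.15 [ 0.39  0.08 -0.58 -0.   -0.91 -0.41] 0.01623353463381253 [-2.3  3.2  5.5] [ 1.58  0.93 -0.02]
red 237.3 204.9 20 y,z mm 18.7 82.3
```

View pics/s8.png

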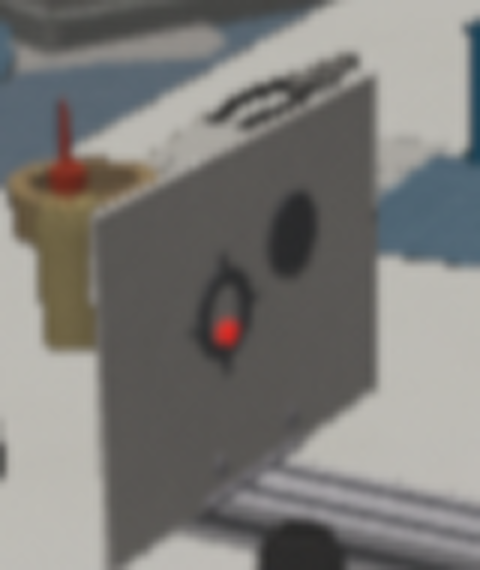

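```bash
python3 -m inch '1 0 0 0 0 0 .1;1 0 0 0 0 0 .2;1 0 0 0 0 0 .3;1 0 0 0 0 0 .38;1 0 0 0 0 0 .38;1 0 0 0 0 0 .38'
python3 look.py s9
python3 -m inch '.4 0 0 0 0 0 0;.4 0 0 0 0 0 0;.4 0 0 0 0 0 0;.4 0 0 0 0 0 0;.4 0 0 -.1 0 0 0;.4 0 0 -.2 0 0 0;.4 0 0 -.3 0 0 0;.4 0 0 -.3 0 0 0;.4 0 0 -.3 0 0 0'
python3 look.py s10
python3 -c "
from h import *
f=arm.grab_frame('wrist');cv2.imwrite('pics/w10.png',f['img'][:,:,::-1])
f=arm.grab_frame('side');cv2.imwrite('pics/s10b.png',cv2.resize(f['img'][180:225,220:260,::-1],None,fx=12,fy=12,interpolation=cv2.INTER_CUBIC))"
```

```text
t: 10.75
eef_pos: [0.4536, -0.0204, 0.1367]
ee_rot: [3.141, 0.0, -1.994]
force: [-3.9, 6.2, 6.4]
width: 0.0158
10.8 [ 0.39  0.08 -0.58 -0.   -0.91 -0.81] 0.016129326144133593 [-4.1  4.7  6.8] [ 2.1   1.6  -0.07]
red 237.2 202.2 20 y,z mm 18.6 88.3
t: 11.7
eef_pos: [0.4541, -0.0206, 0.2269]
ee_rot: [-3.141, 0.001, -1.996]
force: [-0.3, 0.4, -1.0]
width: 0.0523
11.75 [ 0.39 -0.01 -0.45 -0.   -1.13 -0.81] 0.05282693190837861 [ 0.4  0.3 -0.2] [0.   0.13 0.  ]
red 237.2 202.2 20 y,z mm 18.6 88.3
```

View pics/s10b.png

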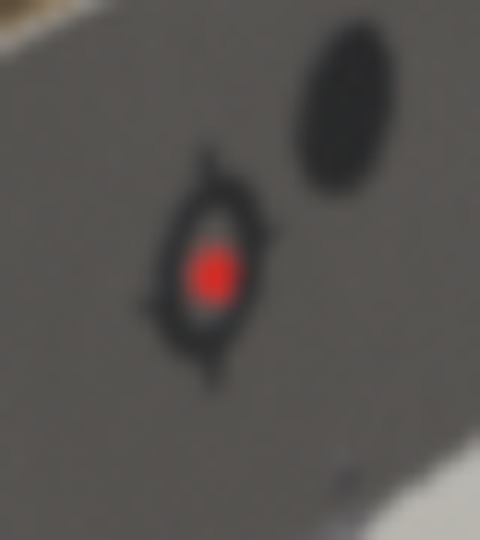

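View pics/w10.png

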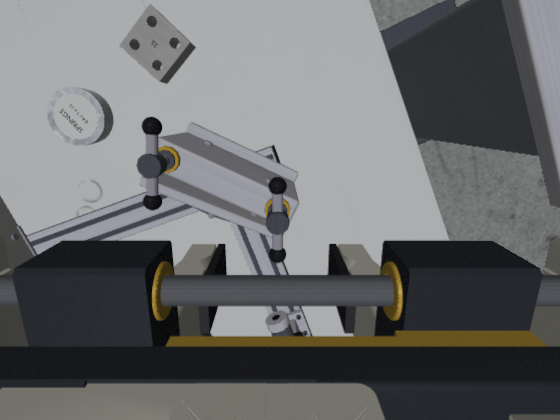

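```bash
python3 - <<'E'
from h import *
f=arm.grab_frame('side')
o=np.array([0.4982,-0.0442]);a=np.radians(-4.739);ex=np.array([np.cos(a),np.sin(a),0]);ey=np.array([-np.sin(a),np.cos(a),0])
O=np.array([*o,0])
# predicted outlines of ring (outer front/back) for candidate centre vs dark pixels: fit centre by rendering
g=cv2.cvtColor(f["img"],cv2.COLOR_RGB2GRAY)
K=8
def draw(cy,cz):
    m=np.zeros((50*K,45*K),np.uint8)
    th=np.linspace(0,2*np.pi,60)
    def ring(r,x):
        return np.array([[ (proj(f,O+ex*x+ey*(cy+r*np.cos(t))+np.array([0,0,cz+r*np.sin(t)]))[k]-(215,178)[k]+.5)*K for k in(0,1)] for t in th]).astype(np.int32)
    for x in np.linspace(.25,.2476,5):   # solid outer cylinder
        cv2.fillPoly(m,[ring(.017,x)],255)
    inner=np.full_like(m,255)
    for x in np.linspace(.25,.2476,5):
        t=np.zeros_like(m);cv2.fillPoly(t,[ring(.011,x)],255);inner&=t
    m[inner>0]=0
    return cv2.resize(m,(45,50),interpolation=cv2.INTER_AREA)/255.
obs=g[178:228,215:260].astype(float)
red=f["img"][178:228,215:260].astype(int);red=(red[...,0]-red[...,1])>8
red=cv2.dilate(red.astype(np.uint8),np.ones((3,3)))>0
w=(~red).astype(float); w[:, 29:]=0; w[:8]=0; w[38:]=0; w[:,:12]=0
best=[]
for cy in np.arange(.012,.030,.001):
    for cz in np.arange(.082,.094,.001):
        m=draw(cy,cz);A=np.c_[m[w>0],np.ones((w>0).sum())]
        r=np.linalg.lstsq(A,obs[w>0],rcond=None);best.append((float(r[1][0]),cy,cz))
best.sort();print(*[(round(b[0]),round(b[1],4),round(b[2],4)) for b in best[:6]],sep="\n")
E
```

```text
(5888, np.float64(0.021), np.float64(0.09))
(6724, np.float64(0.022), np.float64(0.09))
(7055, np.float64(0.02), np.float64(0.09))
(7213, np.float64(0.021), np.float64(0.091))
(7291, np.float64(0.022), np.float64(0.091))
(7856, np.float64(0.021), np.float64(0.089))
```

The spot is inside the opening. A rendered fit that allows for the ring's thickness puts the ring centre near y=21, z=90 mm and the spot near 18.6, 88.3, so it sits about 3 mm to the right. There is time left, so I'll make a small pan correction.

```bash
python3 -c "
from h import *
need([.5155,-.0922,.227],-119.4)"
```

```text
t 11.9 q [ 0.39 -0.01 -0.45 -0.   -1.13 -0.82] pos [ 0.4534 -0.0208  0.2255] rpy [ 1.799e+02 -1.000e-01 -1.143e+02] F [ 0.1  0.4 -0.4] w 0.05274221691229357
shift [ 0.1314 -0.2866 -0.0051] turn [ 0.0013 -0.0013  0.0843]
```

```bash
python3 -m inch '.4 .131 -.287 0 0 0 .084;.4 .131 -.287 0 0 0 .084;.4 .131 -.287 0 0 0 .084;.4 .131 -.287 0 0 0 .084;.4 .131 -.287 0 0 0 .084;.4 .131 -.287 0 0 0 .084'
python3 -c "
from h import *
need([.5155,-.0922,.137],-119.4)
f=arm.grab_frame('wrist');cv2.imwrite('pics/w11.png',f['img'][:,:,::-1])"
```

```text
t: 12.5
eef_pos: [0.5157, -0.0913, 0.2265]
ee_rot: [3.141, 0.0, -2.083]
force: [-0.5, -0.2, -0.1]
width: 0.0531
t 12.5 q [ 0.2   0.11 -0.32 -0.   -1.14 -0.71] pos [ 0.5157 -0.0913  0.2265] rpy [ 180.     0.  -119.3] F [-0.5 -0.2 -0.1] w 0.05307749249460514
shift [ 0.0029 -0.0009  0.2985] turn [0.0001 0.     0.0012]
```

View pics/w11.png

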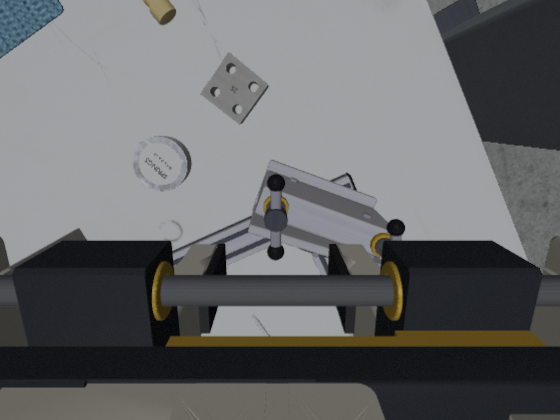

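```bash
python3 -m inch '.4 .003 0 .1 0 0 0;.4 .003 0 .2 0 0 0;.4 .003 0 .25 0 0 0;.4 .003 0 .3 0 0 0;.4 .003 0 .3 0 0 0;.4 .003 0 .3 0 0 0'
python3 -m inch '1 0 0 0 0 0 0;1 0 0 0 0 0 0;1 0 0 0 0 0 0;1 0 0 0 0 0 0;1 0 0 0 0 0 0;1 0 0 0 0 0 0;1 0 0 0 0 0 0;1 0 0 0 0 0 .08;1 0 0 0 0 0 .17;1 0 0 0 0 0 .17;1 0 0 0 0 0 .17' 25
python3 look.py s11
python3 -m inch '.4 0 0 0 0 0 0;.4 0 0 0 0 0 0;.4 0 0 0 0 0 0;.4 0 0 0 0 0 0;.4 0 0 -.1 0 0 0;.4 0 0 -.2 0 0 0;.4 0 0 -.3 0 0 0;.4 0 0 -.3 0 0 0;.4 0 0 -.3 0 0 0'
python3 look.py s12
python3 -c "
from h import *
f=arm.grab_frame('side');cv2.imwrite('pics/s12b.png',cv2.resize(f['img'][180:225,220:260,::-1],None,fx=12,fy=12,interpolation=cv2.INTER_CUBIC))
f=arm.grab_frame('top');cv2.imwrite('pics/t12.png',f['img'][:,:,::-1])"
```

```text
t: 13.15
eef_pos: [0.5159, -0.0923, 0.1372]
ee_rot: [-3.141, 0.0, -2.082]
force: [0.5, -0.5, 1.2]
width: 0.0523
t: 14.25
eef_pos: [0.516, -0.0928, 0.1367]
ee_rot: [-3.141, 0.0, -2.259]
force: [1.2, -0.8, 1.9]
width: 0.0162
14.3 [ 0.2   0.19 -0.44  0.   -0.94 -0.89] 0.01620681139016366 [ 0.2 -0.9  0.5] [-0.27 -0.09 -0.06]
red 236.5 202.8 18 y,z mm 21.7 88.1
t: 15.2
eef_pos: [0.516, -0.0925, 0.227]
ee_rot: [-3.141, 0.001, -2.262]
force: [-0.8, 0.9, -0.6]
width: 0.0529
15.25 [ 0.2   0.11 -0.32 -0.   -1.14 -0.89] 0.052920214694502345 [0.1 0.2 0.7] [0.02 0.09 0.03]
red 236.5 202.8 18 y,z mm 21.7 88.1
```

View pics/s12b.png

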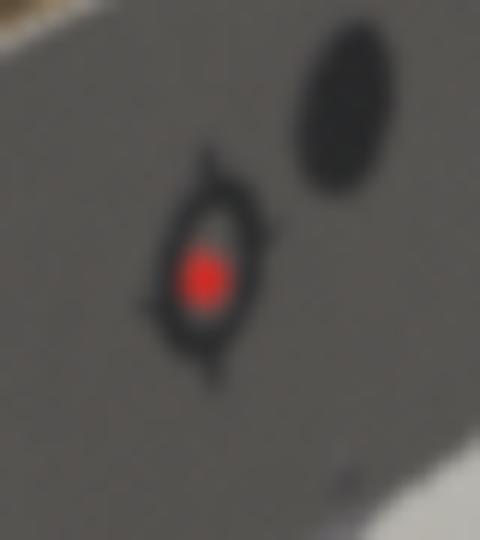

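View pics/t12.png

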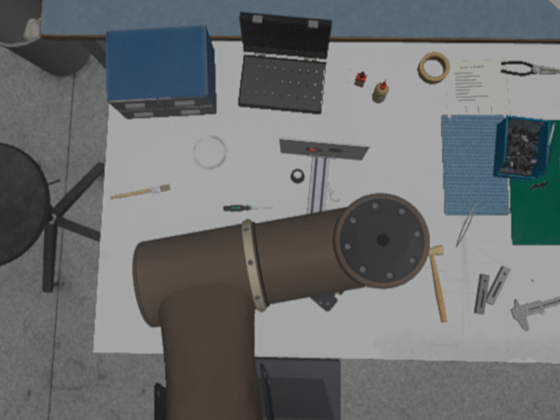

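```bash
python3 -c "
from station import arm
print(arm.job_done())"
```

```text
the job is handed in; nothing more can be done
None
```

The laser spot now lies inside the opening of the ring magnet, and I handed the job in at about 15 s of the 72 s allowed. I gripped each T-handle at its hub. The pan screw went about 80° clockwise, including a small correction at the end, and the tilt screw about 65° clockwise. I then lifted the arm clear.

**Last checks:**
- **Spot position:** the side camera puts the spot at y ≈ 21.7, z ≈ 88.1 mm in the jig frame. The ring centre is at about y 21, z 90 mm, allowing for the ring's thickness. That is about 2 mm off centre, against the 7 mm allowed, and it read the same before and after I let go.
- **Disagreement:** my first estimate of the ring centre ignored its 2.4 mm thickness and came out about 3 mm too far right. That is why I made the pan correction. In the side view the spot now looks left of centre because the camera sees the ring at an angle. I did not check it from a second camera.
- **Surroundings:** wrist forces stayed under about 10 N in the readings I took. The arm and gripper stayed above the mount's top face throughout. In the last top view the driver and loupe are where they started. The arm hides the tin and the setup block there, but both stand in place in the wrist picture taken before the last turn.

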